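# Draw a well palette from the flap dispenser and set it at the easel

## Robot

A 7-joint arm with a two-finger parallel gripper is mounted at the origin on the work surface. World frame = base frame: x ahead of the robot, y to its left, z up, the work surface at z = 0. Lengths are in m, angles in rad, forces in N, time in s.
With the tool pointing down it reaches from about 0.425 to 0.95 m from the base axis. Payload 4.7 kg.
Tool frame: the origin (TCP) lies between the finger pads; the fingertips stand 25 mm ahead of it and the grasp point (between the pads) lies 6 mm ahead of it; x points along the fingers, z is the direction in which the jaws open and shut, and the axes are right-handed (so a half turn about x gives the same grasp; the last joint's range is limited). The gripper opens to 85 mm and grips with 20 to 120 N. Pads are 22 mm wide; open, the fingers measure 114 mm over their backs; the gripper's body (76 mm by 85 mm) begins 54 mm behind the grasp point. The pads swing forward as they close: fully open they stand 13 mm farther back than shut.
Start: joints at [-1.131, 0.469, -0.049, 1.532, 0.024, 1.141, -0.082], TCP at [0.305, 0.602, 0.256] pointing down, gripper open.
Joint ranges: [-2.59, 2.59], [-0.33, 1.99], [-1.39, 1.29], [0.1, 2.45], [-1.04, 4.18], [0.21, 1.99], [-2.66, 2.66]. Speed limits (rad/s): [2.57, 2.57, 3.14, 3.14, 3.14, 3.14, 3.14].

## Interface

Orientations are given as a 3x3 rotation matrix whose columns are the frame's x, y, z axes.
In Python, from rig import * gives the robot as it stands. Calls block until the motion is done:
- movep(position, orientation): joint-space move of the TCP to a pose.
- move_l(position, attitude=None, feed=0.15, until_force=None): straight line of the TCP; attitude=None keeps the orientation; feed is the mean speed in m/s. With until_force (N) it stops when the force on the tool has changed by that much, and returns True; else False.
- move_joints(angles): joint-space move.
- command_gripper(opening, newtons=None): finger opening in m; newtons is the grip in N (None keeps the last); returns when the fingers have stopped.
- sleep(seconds).
- inverse_kinematics(position, orientation): joint angles nearest the present ones, or None.
- sense(): the state.
- camera(name): name is "side" or "top"; returns (picture, depth): 384x512x3 uint8, red, green, blue; 384x512 float32, m along the optical axis (not along the pixel's ray), 0 where there is no reading.
- camera_params(name): a dict with "K" (3x3 intrinsics, pixels), "position" and "rotation" of the camera in the world. Camera axes: x right, y down, z forward; pixel columns grow to the right and rows downward; lengths in m; the calibration is good to about 2 mm. A picture is of the moment at which its call begins. camera_params takes no time and is no camera call.
A pose or a line that the arm cannot do raises Unreachable and nothing moves.
- finish_job(): hands the job in, once; it reports no verdict.
The state is a dict: "time_s": time; "joint_pos": joint angles; "qd": joint speeds; "joint_efforts": joint torques, N m; "position": TCP position; "tcp_rot": TCP orientation; "wrist_force": force on the tool from outside, world axes, zero at the start; "ft_torque": the same for the moment, N m; "finger_gap": finger opening in m.
Only numpy, scipy, OpenCV 4.12 (cv2) and the standard library are available. Lean on these libraries where they do the work, as an engineer would, in place of code of your own. Each camera call takes 0.05 s, during which the arm holds its last target.

## Task

Lay out the next painter's place: push in the spring flap in front of the palette with wells, hold it open with your fingers while you draw the palette out by its rim, and let the flap spring shut. Then slide the palette along the table, without lifting it up or tipping it, to the sloping desk easel and leave it flat, its long side square against the easel's front edge, at the middle. Leave the plain palette and everything else where it is.

Things in the scene. Friction and masses are not known exactly. Their poses are not given: they have to be found in the camera images.
- palette_mid (a point): Centre, half-way up, of the palette with wells (the one wanted): a white porcelain tray 110 mm (its x) by 150 mm (its y) by 22 mm high, about 0.4 kg, open on top. Rim walls 8 mm thick, 22 mm high all round; floor 6 mm thick. It starts flat on the table in one of the dispenser's two bays (which one varies), its -x side to the front.
- palette_mix (a point): On the same palette: middle of the open mixing area's floor, 6 mm above the table. The area is 50 mm (x) by 134 mm (y), from the inner face of the front rim, 25 mm to its -x side, to a cross wall 25 mm to its +x side; beyond that are four small wells side by side, walls 18 mm high.
- palette_rim (a point): On the same palette: top of the front rim at its middle, 22 mm above the table, 51 mm from the palette's centre towards its -x. The rim is 8 mm thick. At the start its outer face is 3 to 10 mm before the lower edge of the shut flap, and its inner face about beneath it.
- plain_mid (a point): Centre, half-way up, of the plain palette in the other bay: same porcelain, outer size and rim, but no wells inside. Not wanted; it stays there.
- dispenser: Palette dispenser, plywood, fixed, 354 mm wide (y). Origin: middle of its underside; front (-x) to the robot; yaw within 0.12 rad. Two bays at the front, 162 mm wide, between 10 mm cheeks whose front ends are at x = -78 mm. No raised floor: palettes lie on the table. Clear hood over the bays from x = -52 mm back, top at 74 mm; closed magazine behind, x = 45 to 170 mm, lid 82 mm up, a tin fixed on it.
- bay_a (a point): In the bay at the dispenser's -y side: its middle line (y = -86 mm from the dispenser's middle), at the dispenser's x = 0, 11 mm above the table. Its flap is flap_a.
- bay_b (a point): The same in the bay at the dispenser's +y side (y = +86 mm). Its flap is flap_b.
- flap_a (a joint): Angle (rad) of bay a's flap, clear plastic with an aluminium lower edge, 156 mm wide, 39 mm long. 0 shut, grows to 1.45 as it is pushed inward (it only opens inward). Hinge along y at the dispenser's x = -50 mm, 64 mm up; shut, it slopes down and forward to its edge at x = -75 mm, 34 mm up; it is 25 mm up hanging straight. A light spring (1 to 2 N at the edge) shuts it.
- flap_b (a joint): The same for bay b's flap. A palette slides out under either flap, but fingers get at the palette only by pushing the flap in, and it rests on them while they are inside.
- easel_front (a point): Sloping wooden desk easel with a picture, fixed, 270 mm wide; front bar 34 mm high, lip above it to 49 mm, back 118 mm high. This point: middle of the bar's upright front face, 11 mm above the table; x points into the easel, away from the robot; yaw within 0.12 rad. Stands beside the dispenser, left or right. With the palette's long side touching, its centre is 55 mm before this point.
- brush_jar: Bystander: glass jar, 76 mm across and 105 mm high, with five brushes standing in it up to 220 mm high. Origin at the centre of its underside.
- paint_bottle: Bystander: white paint bottle, 52 mm across, 150 mm high. Origin at the centre of its underside.
- varnish_can: Bystander: aluminium varnish can, 54 mm across, 160 mm high. Origin at the centre of its underside.
- mug: Bystander: mug with a handle, 80 mm across, 90 mm high. Origin at the centre of its underside.
- colour_tin: Bystander: closed dark metal watercolour tin, 66 x 131 x 23 mm, lying on the table to one side near the robot. Origin at the centre of its underside.
- palette_knife: Bystander: palette knife 175 mm long lying on the table, low, to one side near the robot. Origin at its underside near its middle.
- palette: The palette with wells as a whole; origin at the centre of its underside, 11 mm below palette_mid.

How it is judged:
By the outcome, as a careful person would: the job done as asked, in the order asked, and still so for the second after the job is handed in, with the robot touching nothing.
It also fails if it takes over 64 s, if anything falls off the work surface, if the arm or the gripper's body presses on something with over 40 N, if the wrist force passes 120 N, or if a joint passes its speed limit or range.

## Working session

There is one attempt and no reset: what is moved stays moved. The work goes in short steps, each a Python script; the robot and the scene stay as the last script left them, time stands still between calls to the robot, and variables do not carry over. Pictures are saved under pics/ and viewed, and the job is handed in when it is done.

```bash
ls; mkdir -p pics
python3 - <<'E'
from rig import *
import cv2,numpy as np
for n in("top","side"):
    p,d=camera(n);cv2.imwrite(f"pics/{n}0.png",p[:,:,::-1]);np.savez(f"{n}0.npz",p=p,d=d)
    print(n,camera_params(n))
s=sense();print(s["time_s"],s["position"],s["tcp_rot"],s["wrist_force"])
E
```

```text
pics
top {'K': array([[357.1276455 ,   0.        , 256.60963832],
       [  0.        , 357.1276455 , 190.29098103],
       [  0.        ,   0.        ,   1.        ]]), 'position': array([0.23802325, 0.00571534, 1.48848469]), 'rotation': array([[-0.02149613, -0.98486381,  0.17199183],
       [-0.9996683 ,  0.02361428,  0.01027865],
       [-0.01418453, -0.17171383, -0.98504475]])}
side {'K': array([[370.46604194,   0.        , 249.85167804],
       [  0.        , 370.46604194, 186.45422818],
       [  0.        ,   0.        ,   1.        ]]), 'position': array([-0.28682966, -0.79045542,  0.87380565]), 'rotation': array([[ 0.72931846, -0.39818614,  0.55636533],
       [-0.68413141, -0.43354717,  0.58651604],
       [ 0.00766806, -0.80838397, -0.5886056 ]])}
0.1 [0.30474865 0.60175542 0.25535302] [[-7.60292738e-04 -8.92125025e-01  4.51787962e-01]
 [-1.61929157e-03  4.51788598e-01  8.92123557e-01]
 [-9.99998400e-01 -5.33013741e-05 -1.78810212e-03]] [0.71719583 1.01484836 0.20340904]
```

View pics/top0.png

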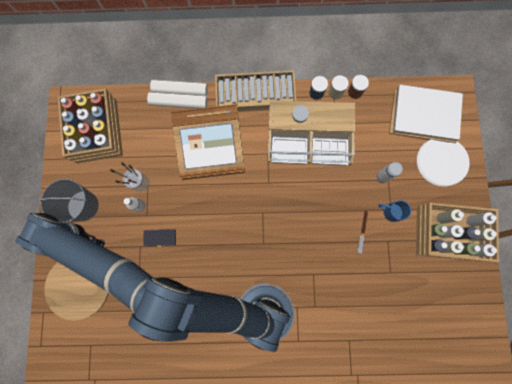

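View pics/side0.png

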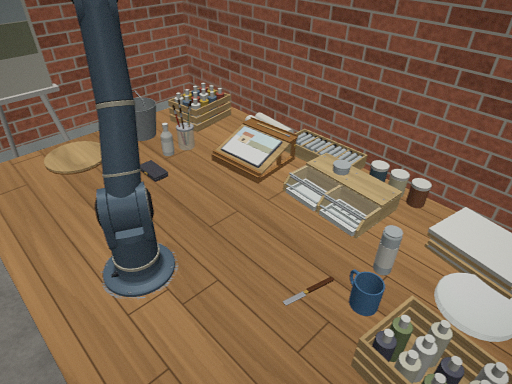

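Run:
```python
import cv2,numpy as np
p=np.load("top0.npz")["p"][:,:,::-1]
a=cv2.resize(p[90:190,160:370],None,fx=3.8,fy=3.8,interpolation=cv2.INTER_CUBIC)
cv2.imwrite("pics/z1.png",a)
p=np.load("side0.npz")["p"][:,:,::-1]
a=cv2.resize(p[110:240,210:410],None,fx=4,fy=4,interpolation=cv2.INTER_CUBIC)
cv2.imwrite("pics/z2.png",a)
```

```text
(no output)
```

View pics/z1.png

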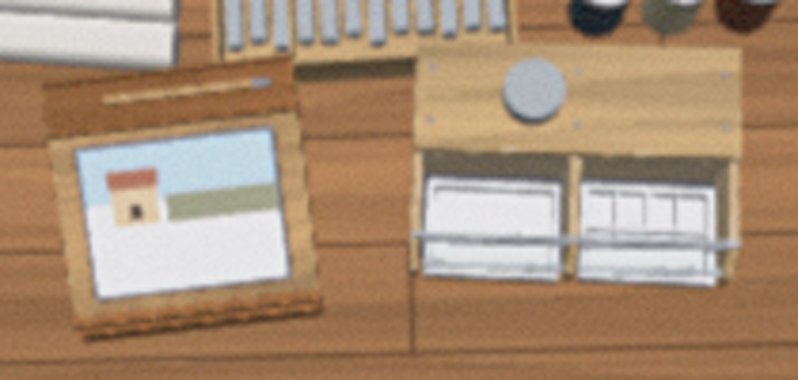

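View pics/z2.png

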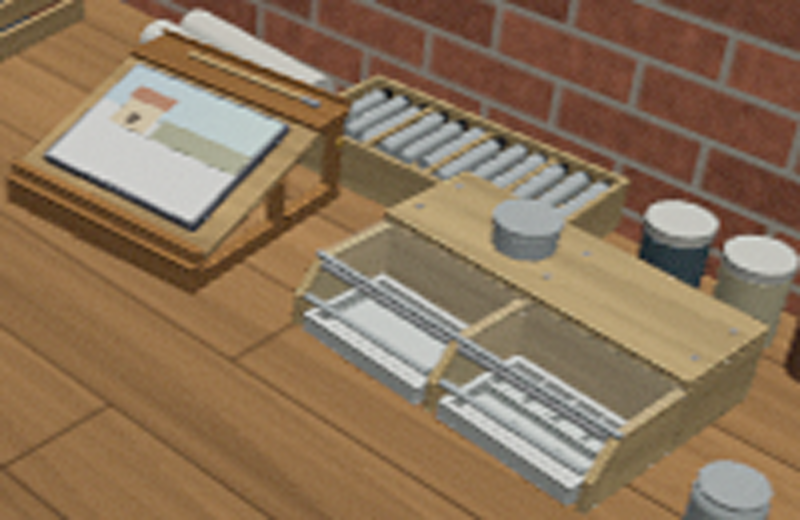

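```bash
cat > h.py <<'E'
import numpy as np,cv2
from rig import camera_params
def ray(n,uv,z):
    c=camera_params(n);K=c["K"];R=np.array(c["rotation"]);t=np.array(c["position"])
    uv=np.atleast_2d(uv).astype(float)
    d=np.c_[(uv[:,0]-K[0,2])/K[0,0],(uv[:,1]-K[1,2])/K[1,1],np.ones(len(uv))]@R.T
    return t+d*((z-t[2])/d[:,2])[:,None]
def proj(n,P):
    c=camera_params(n);q=(np.atleast_2d(P)-c["position"])@np.array(c["rotation"])
    u=q@np.array(c["K"]).T;return u[:,:2]/u[:,2:]
def cloud(n,d):
    c=camera_params(n);K=c["K"];v,u=np.indices(d.shape)
    q=np.stack([(u-K[0,2])/K[0,0]*d,(v-K[1,2])/K[1,1]*d,d],-1)
    return q@np.array(c["rotation"]).T+c["position"]
E
python3 - <<'E'
from h import *
z=lambda a:np.array([(x/3.8+160-.37,y/3.8+90-.37) for x,y in a])
print("lid",ray("top",z([(420,42),(741,48),(741,158),(415,150)]),.082))
print("palW front",ray("top",z([(580,277),(716,284)]),.022))
print("palP front",ray("top",z([(422,271),(560,278)]),.022))
print("easel lip",ray("top",z([(78,328),(320,305)]),.049), ray("top",z([(84,338),(322,313)]),.034))
d=np.load("top0.npz")["d"];C=cloud("top",d)
# depth check
for u,v in [(250,220),(312,112),(210,150)]: print(u,v,C[v,u])
cols=[int(x/3.8+160) for x in (110,150,200,250,290)]
for u in cols:
    print(u,[(round(C[v,u,0],3),round(C[v,u,2],3)) for v in range(166,184)], round(C[175,u,1],3))
for u in [int(x/3.8+160) for x in (640,665)]:
    print(u,[(v,round(C[v,u,0],3),round(C[v,u,2],3)) for v in range(120,170)], round(C[160,u,1],3))
E
```

```text
lid [[ 0.86223948 -0.0443754   0.082     ]
 [ 0.84550193 -0.395334    0.082     ]
 [ 0.71980706 -0.38671989  0.082     ]
 [ 0.73817091 -0.03547962  0.082     ]]
palW front [[ 0.60726127 -0.21614263  0.022     ]
 [ 0.59552113 -0.36593001  0.022     ]]
palP front [[ 0.61852827 -0.04116223  0.022     ]
 [ 0.60667676 -0.19394934  0.022     ]]
easel lip [[0.55711553 0.3354122  0.049     ]
 [0.57622937 0.07168868 0.049     ]] [[0.54905033 0.33207027 0.034     ]
 [0.57069041 0.07031702 0.034     ]]
250 220 [ 0.37304835  0.05160643 -0.00277159]
312 112 [ 0.80974357 -0.2172058   0.07673881]
210 150 [0.65719094 0.20815807 0.07544   ]
188 [(np.float64(0.595), np.float64(0.063)), (np.float64(0.593), np.float64(0.055)), (np.float64(0.588), np.float64(0.057)), (np.float64(0.588), np.float64(0.039)), (np.float64(0.584), np.float64(0.041)), (np.float64(0.579), np.float64(0.041)), (np.float64(0.576), np.float64(0.034)), (np.float64(0.569), np.float64(0.046)), (np.float64(0.568), np.float64(0.035)), (np.float64(0.563), np.float64(0.036)), (np.float64(0.56), np.float64(0.032)), (np.float64(0.555), np.f
[... 7009 characters left out ...]
np.float64(0.066)), (155, np.float64(0.628), np.float64(0.058)), (156, np.float64(0.624), np.float64(0.058)), (157, np.float64(0.621), np.float64(0.051)), (158, np.float64(0.616), np.float64(0.056)), (159, np.float64(0.613), np.float64(0.05)), (160, np.float64(0.609), np.float64(0.047)), (161, np.float64(0.607), np.float64(0.038)), (162, np.float64(0.602), np.float64(0.041)), (163, np.float64(0.601), np.float64(0.027)), (164, np.float64(0.598), np.float64(0.022)), (165, np.float64(0.6), np.float64(-0.0)), (166, np.float64(0.596), np.float64(-0.003)), (167, np.float64(0.591), np.float64(-0.002)), (168, np.float64(0.586), np.float64(0.001)), (169, np.float64(0.582), np.float64(-0.002))] -0.307
```

```bash
cat > ov.py <<'E'
from h import *
def T(pose,pts):
    x,y,th=pose;c,s=np.cos(th),np.sin(th);P=np.array(pts,float)
    return np.c_[x+c*P[:,0]-s*P[:,1],y+s*P[:,0]+c*P[:,1],P[:,2]]
def pal_lines(po):
    L=[]
    for hx,hy in((.055,.075),(.047,.067)):
        q=[(-hx,-hy,.022),(hx,-hy,.022),(hx,hy,.022),(-hx,hy,.022),(-hx,-hy,.022)];L.append(T(po,q))
    q=[(-.055,-.075,0),(-.055,.075,0)];L.append(T(po,q));return L
def disp_lines(po):
    L=[T(po,[(.045,-.177,.082),(.17,-.177,.082),(.17,.177,.082),(.045,.177,.082),(.045,-.177,.082)])]
    L.append(T(po,[(-.05,-.167,.064),(-.05,.167,.064)]))
    for y in(-.086,.086):L.append(T(po,[(-.075,y-.078,.034),(-.075,y+.078,.034)]))
    for y in(-.172,0,.172):L.append(T(po,[(-.078,y-.005,0),(-.078,y+.005,0),(-.078,y+.005,.03),(-.078,y-.005,.03),(-.078,y-.005,0)]))
    return L
def easel_lines(po):
    return [T(po,[(0,-.135,0),(0,.135,0),(0,.135,.034),(0,-.135,.034),(0,-.135,0)]),T(po,[(0,-.135,.049),(0,.135,.049)])]
def draw(n,img,items,x0,y0,x1,y1,k,fn):
    a=cv2.resize(img[y0:y1,x0:x1,::-1],None,fx=k,fy=k,interpolation=cv2.INTER_CUBIC)
    for L,col in items:
        for l in L:
            q=(proj(n,l)-[x0,y0]+.5)*k-.5
            cv2.polylines(a,[np.round(q*16).astype(np.int32)],False,col,1,cv2.LINE_AA,4)
    cv2.imwrite(fn,a)
E
cat > o1.py <<'E'
from ov import *
import sys
D=eval(sys.argv[1]);P=eval(sys.argv[2]);E=eval(sys.argv[3]);t=sys.argv[4]
it=[(disp_lines(D),(0,0,255)),(pal_lines(P),(0,200,0)),(easel_lines(E),(255,0,255))]
p=np.load("top0.npz")["p"];draw("top",p,it,262,95,362,170,8,f"pics/a{t}.png")
draw("top",p,it,165,100,255,185,7,f"pics/b{t}.png")
p=np.load("side0.npz")["p"];draw("side",p,it,275,145,405,240,6,f"pics/c{t}.png")
E
python3 o1.py "(.684,-.209,-.055)" "(.656,-.295,-.078)" "(.563,.203,.078)" 1
```

```text
(no output)
```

View pics/a1.png

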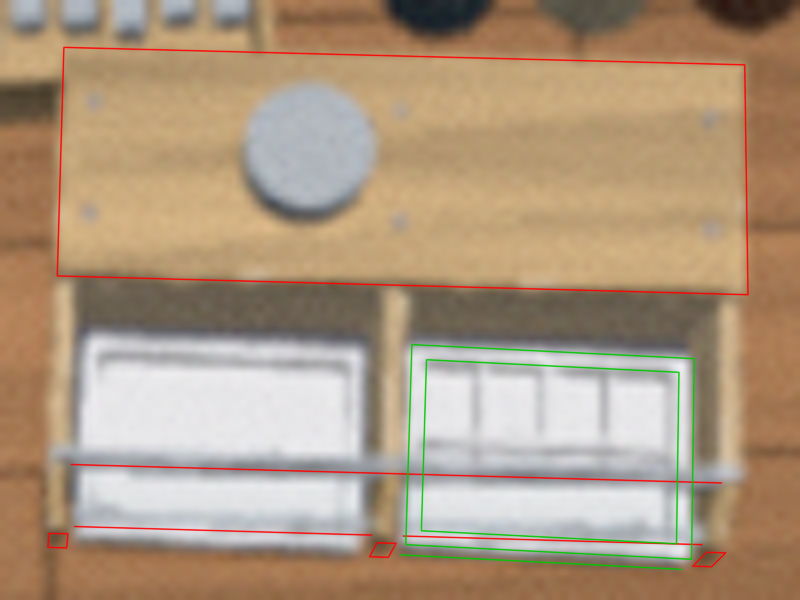

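View pics/b1.png

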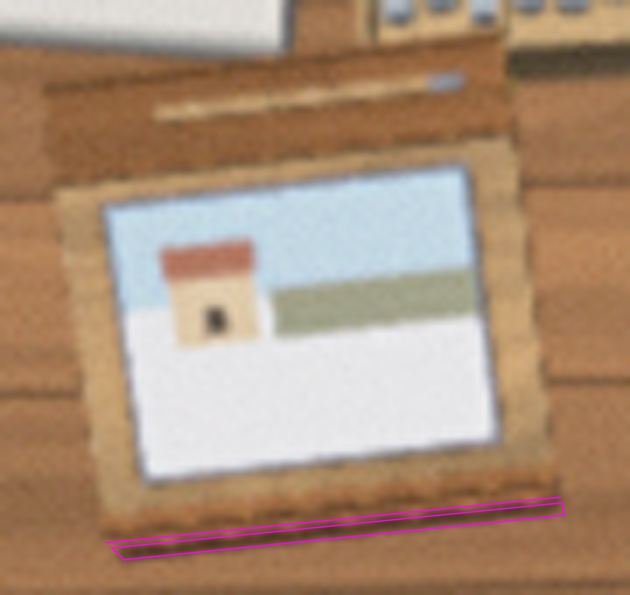

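View pics/c1.png

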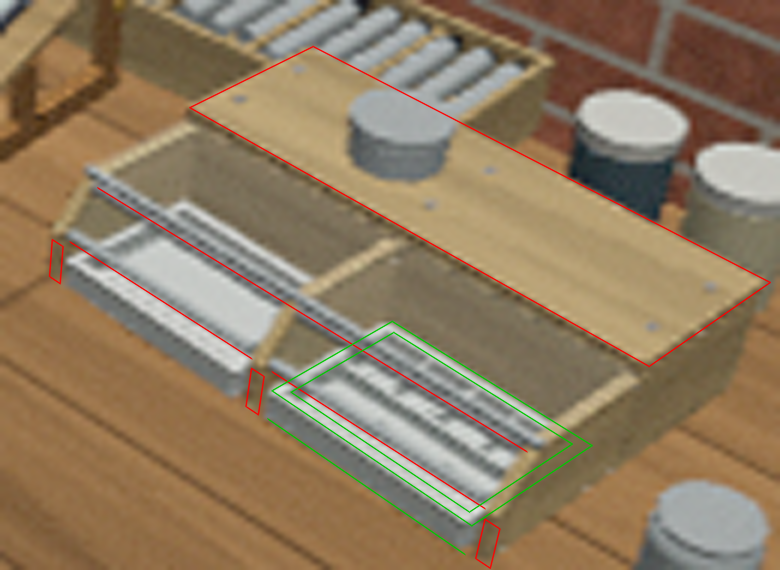

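```bash
cat > o2.py <<'E'
from ov import *
import sys
D=eval(sys.argv[1]);P=eval(sys.argv[2]);t=sys.argv[3]
it=[(disp_lines(D),(0,0,255)),(pal_lines(P),(0,200,0))]
p=np.load("top0.npz")["p"];draw("top",p,it,310,130,360,168,15,f"pics/d{t}.png")
p=np.load("side0.npz")["p"];draw("side",p,it,312,190,377,240,12,f"pics/e{t}.png")
E
python3 o2.py "(.684,-.209,-.052)" "(.658,-.295,-.065)" 1
```

```text
(no output)
```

View pics/d1.png

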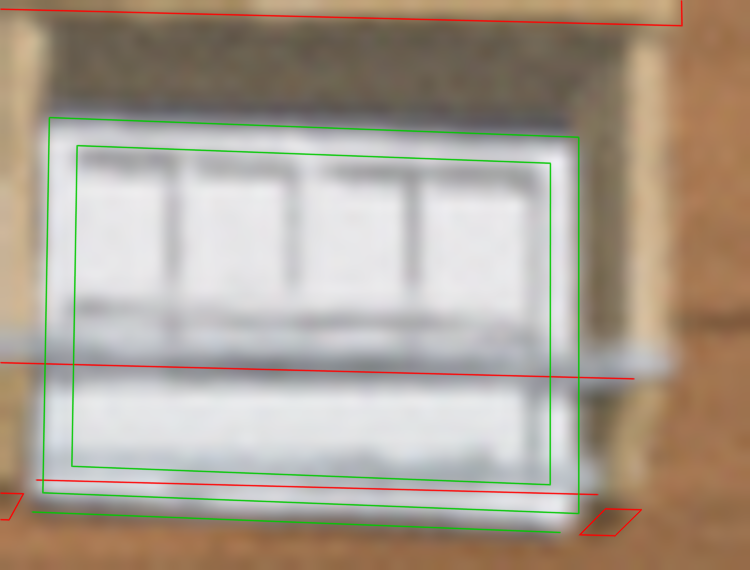

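View pics/e1.png

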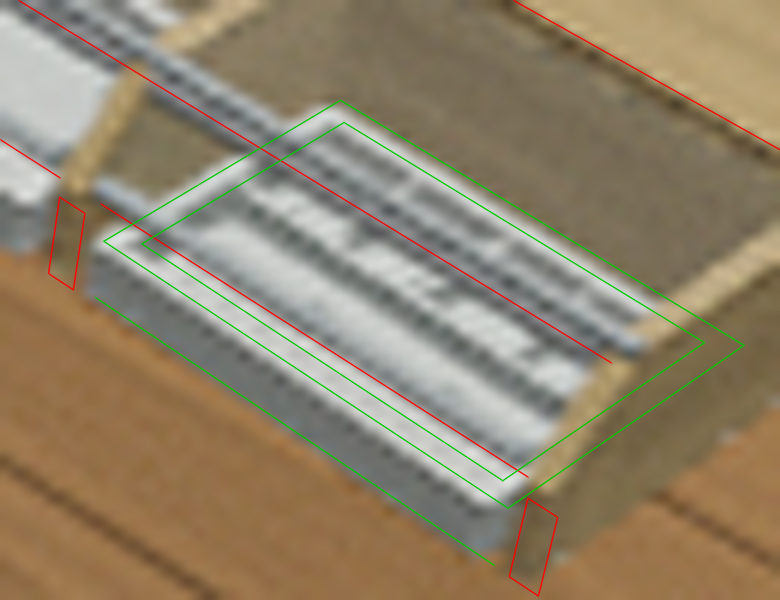

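```bash
cat > g.py <<'E'
from rig import *
from ov import *
D=(.6865,-.208,-.055);P=(.6585,-.2935,-.065)
def R(th,sgn=1):
    z=np.array([np.cos(th),np.sin(th),0])*sgn;x=np.array([0,0,-1.]);return np.c_[x,np.cross(z,x),z]
def pt(pose,x,y,z):return T(pose,[(x,y,z)])[0]
def st():
    s=sense();return round(s["time_s"],2),np.round(s["position"],4),np.round(s["wrist_force"],1),round(s["finger_gap"],4)
def snap(n,f,box=None,k=1):
    p,d=camera(n)
    if box:p=cv2.resize(p[box[1]:box[3],box[0]:box[2]],None,fx=k,fy=k,interpolation=cv2.INTER_CUBIC)
    cv2.imwrite(f"pics/{f}.png",p[:,:,::-1])
E
python3 - <<'E'
from g import *
for s in(1,-1):
    for q in [(.45,-.26,.4),(.52,-.28,.05),(.44,0,.034),(.44,.19,.034),(.6,-.29,.04)]:
        print(s,q,inverse_kinematics(np.array(q),R(-.06,s)))
s=1
s_=sense();move_l(s_["position"]+[0,0,.15],feed=.3)
print(st())
E
```

```text
1 (0.45, -0.26, 0.4) [-0.50563838  0.16201334  1.10553305  1.7287947  -0.14856053  1.34205589
  0.5685116 ]
1 (0.52, -0.28, 0.05) [-0.16699546  0.75047826  0.84500446  1.93840063 -0.77596497  0.81584772
  1.05431592]
1 (0.44, 0, 0.034) [-0.33465918  0.46096151  0.29236691  2.26883337 -0.30140656  0.44655108
  0.14203168]
1 (0.44, 0.19, 0.034) [-0.68370605  0.49568579  0.23434198  2.17918738 -0.23693045  0.48989665
 -0.3267924 ]
1 (0.6, -0.29, 0.04) [-0.04496753  0.78329607  0.64895665  1.74565945 -0.6179125   0.82728059
  0.8366492 ]
-1 (0.45, -0.26, 0.4) [-0.5118668   0.16396192  1.11428289  1.72896434 -0.15099357  1.34236158
 -2.57009959]
-1 (0.52, -0.28, 0.05) [-0.30000235  0.90594013  1.10291331  1.94470906 -1.00642394  0.98152003
 -1.8965753 ]
-1 (0.44, 0, 0.034) [ 0.79793944  0.81118047 -1.18491174  2.20992915  1.04489085  0.8894768
  2.01553501]
-1 (0.44, 0.19, 0.034) [-0.24283904  0.50741209 -0.31296285  2.15378737  0.30504628  0.52142769
  2.29659255]
-1 (0.6, -0.29, 0.04) [-0.27561701  1.01201892  1.10115997  1.75848224 -1.0346872   1.07479921
 -1.99465269]
(0.75, array([0.3047, 0.6015, 0.4054]), array([-0.2, -0.3, -1.2]), 0.0851)
```

Run:
```python
from g import *
q=np.array(sense()["joint_pos"]);q[0]=.5;q[1]-=.1; q[6]=.5
move_joints(q);print(st())
for p in [(.5,-.28,.06),(.44,-.25,.034),(.44,0,.034),(.44,.19,.034),(.6,-.29,.04)]:
    print(p,inverse_kinematics(np.array(p),R(-.06)))
command_gripper(.024,40)
movep(np.array([.50,-.28,.06]),R(P[2]));print(st())
hit=move_l(np.array([.50,-.28,.015]),feed=.03,until_force=4);print(hit,st())
snap("side","s1",(230,130,390,260),5);snap("top","t1",(260,90,370,200),5)
```

```text
(4.14, array([ 0.5631, -0.333 ,  0.4717]), array([-0.4,  0.1, -0.2]), 0.0853)
(0.5, -0.28, 0.06) [ 0.47693105  0.54652312 -0.05262173  1.93960265  0.04479855  0.65656699
  0.33646973]
(0.44, -0.25, 0.034) [ 0.47765671  0.51521416 -0.05572796  2.10526413  0.05502695  0.52243499
  0.32145206]
(0.44, 0, 0.034) [ 0.07483597  0.45578842 -0.20643507  2.24579933  0.20598923  0.45683458
 -0.356406  ]
(0.44, 0.19, 0.034) [-0.181259    0.51870235 -0.38998631  2.15030379  0.37731824  0.53699974
 -0.91234084]
(0.6, -0.29, 0.04) [ 0.42397767  0.68724741 -0.05336113  1.71520583  0.05017716  0.74046495
  0.28566134]
(6.3, array([ 0.5014, -0.2807,  0.0611]), array([ 0.1, -0.2,  0.1]), 0.0238)
True (7.38, array([ 0.4999, -0.2799,  0.0251]), array([-0.7,  0.3,  4.2]), 0.024)
```

View pics/s1.png

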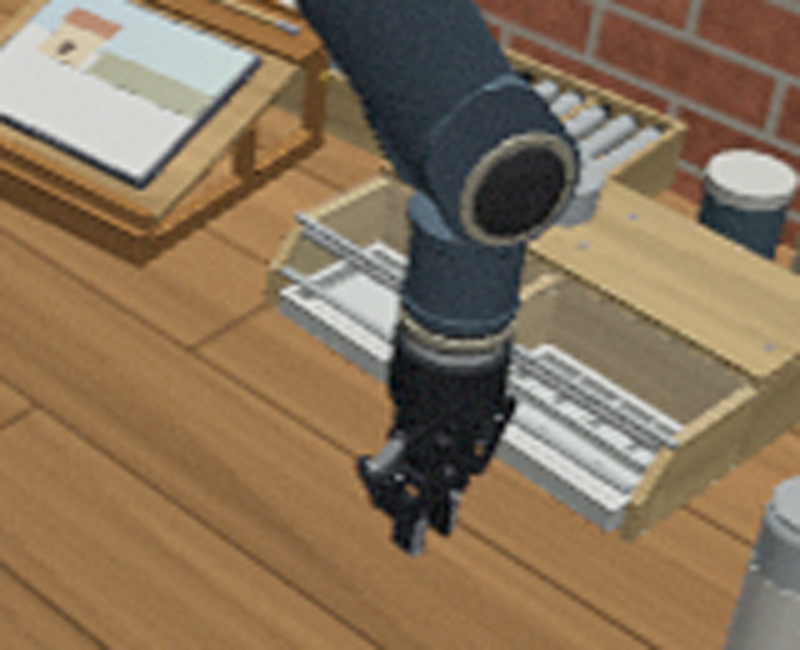

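View pics/t1.png

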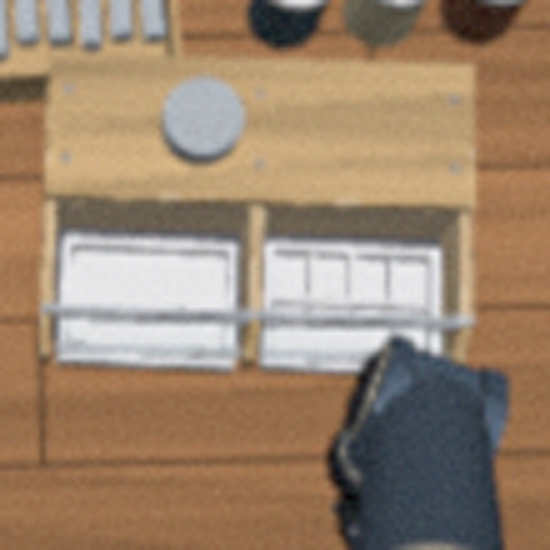

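```bash
cat >> g.py <<'E'
def RT(th,Tl,sgn):
    c,s=np.cos(th),np.sin(th)
    a=np.array([np.sin(Tl)*c,np.sin(Tl)*s,-np.cos(Tl)]);z=sgn*np.array([-s,c,0]);return np.c_[a,np.cross(z,a),z]
Tl=np.radians(25)
def hook(xf,zf,y,th=P[2],Tl=Tl):
    """TCP pose (palette-frame at P) with robot-side corner of tips at xf (P frame), height zf"""
    F=pt(P,xf,y,zf);c,s=np.cos(th),np.sin(th)
    a=np.array([np.sin(Tl)*c,np.sin(Tl)*s,-np.cos(Tl)]);b=np.array([np.cos(Tl)*c,np.cos(Tl)*s,np.sin(Tl)])
    return F-.025*a+.011*b
E
python3 - <<'E'
from g import *
for s in(1,-1):
  for xf,zf in((-.13,.08),(-.039,.028),(-.039,.010),(-.17,.01)):
    print(s,np.round(hook(xf,zf,0),3),inverse_kinematics(hook(xf,zf,0),RT(P[2],Tl,s)))
E
```

```text
1 [ 0.528 -0.285  0.107] [ 1.03328943  0.50549705 -0.65755999  2.08273685  0.47532985  0.26692805
  1.57081971]
1 [ 0.619 -0.291  0.055] [ 0.84451975  0.66560124 -0.54196476  1.92412415  0.64941319  0.26116429
  1.37585707]
1 [ 0.619 -0.291  0.037] [ 0.85479026  0.70073008 -0.55742579  1.92829013  0.79143759  0.24815983
  1.24955486]
1 [ 0.488 -0.282  0.037] [ 1.19520688  0.67416762 -0.82191464  2.18196664  1.37502918  0.2653889
  0.78341666]
-1 [ 0.528 -0.285  0.107] [ 0.52175406  0.41817973 -0.01460126  2.11095936 -0.69900587  0.27694984
 -0.48203864]
-1 [ 0.619 -0.291  0.055] [ 0.43198998  0.59649047  0.01289455  1.94871892 -0.72474227  0.24748506
 -0.51915854]
-1 [ 0.619 -0.291  0.037] [ 0.4591647   0.62603424 -0.02305484  1.95173209 -0.74991398  0.21096811
 -0.48350412]
-1 [ 0.488 -0.282  0.037] [ 1.19520688  0.67416762 -0.82191464  2.18196664  1.37502918  0.2653889
 -2.358176  ]
```

Run:
```python
from g import *
for t in(15,18,20):
 for s in(1,-1):
  for xf,zf in((-.13,.06),(-.041,.028),(-.041,.010),(-.17,.01)):
    T_=np.radians(t);q=inverse_kinematics(hook(xf,zf,0,Tl=T_),RT(P[2],T_,s))
    print(t,s,xf,zf,None if q is None else np.round(q,2))
```

```text
15 1 -0.13 0.06 [ 0.89  0.54 -0.54  1.99  0.4   0.46  1.61]
15 1 -0.041 0.028 [ 0.77  0.68 -0.5   1.81  0.46  0.5   1.53]
15 1 -0.041 0.01 [ 0.76  0.7  -0.48  1.82  0.49  0.47  1.5 ]
15 1 -0.17 0.01 [ 0.89  0.58 -0.5   2.09  0.51  0.32  1.53]
15 -1 -0.13 0.06 [ 0.3   0.48  0.22  2.02 -0.49  0.45 -0.73]
15 -1 -0.041 0.028 [ 0.24  0.63  0.24  1.85 -0.51  0.48 -0.79]
15 -1 -0.041 0.01 [ 0.25  0.66  0.22  1.85 -0.53  0.45 -0.76]
15 -1 -0.17 0.01 [ 0.41  0.53  0.12  2.12 -0.58  0.31 -0.59]
18 1 -0.13 0.06 [ 0.92  0.53 -0.56  2.02  0.41  0.39  1.61]
18 1 -0.041 0.028 [ 0.79  0.67 -0.5   1.85  0.49  0.43  1.51]
18 1 -0.041 0.01 [ 0.77  0.69 -0.49  1.86  0.52  0.4   1.49]
18 1 -0.17 0.01 [ 0.92  0.58 -0.51  2.12  0.57  0.25  1.49]
18 -1 -0.13 0.06 [ 0.36  0.47  0.15  2.05 -0.55  0.38 -0.66]
18 -1 -0.041 0.028 [ 0.28  0.62  0.19  1.88 -0.56  0.41 -0.72]
18 -1 -0.041 0.01 [ 0.3   0.64  0.17  1.88 -0.59  0.38 -0.7 ]
18 -1 -0.17 0.01 [ 0.5   0.52  0.02  2.15 -0.66  0.24 -0.5 ]
20 1 -0.13 0.06 [ 0.94  0.53 -0.57  2.04  0.43  0.34  1.6 ]
20 1 -0.041 0.028 [ 0.8   0.66 -0.5   1.87  0.5   0.37  1.5 ]
20 1 -0.041 0.01 [ 0.78  0.69 -0.49  1.88  0.54  0.34  1.47]
20 1 -0.17 0.01 [ 1.02  0.6  -0.62  2.14  0.82  0.25  1.27]
20 -1 -0.13 0.06 [ 0.41  0.46  0.1   2.07 -0.59  0.34 -0.61]
20 -1 -0.041 0.028 [ 0.32  0.61  0.15  1.9  -0.6   0.36 -0.67]
20 -1 -0.041 0.01 [ 0.34  0.64  0.12  1.91 -0.63  0.33 -0.64]
20 -1 -0.17 0.01 [ 0.42  0.52  0.13  2.17 -1.02  0.26 -0.14]
```

```bash
sed -i 's/^Tl=np.radians(25)/Tl=np.radians(17)/' g.py
python3 - <<'E'
from g import *
Rt=RT(P[2],Tl,-1)
s=sense();move_l(s["position"]+[0,0,.05],feed=.15)
command_gripper(.045)
movep(hook(-.135,.06,0),Rt);print(st())
move_l(hook(-.105,.027,0),Rt,feed=.08);print(st())
snap("side","s2",(230,130,390,260),5)
h=move_l(hook(-.041,.027,0),Rt,feed=.05,until_force=8);print(h,st())
snap("side","s3",(230,130,390,260),5)
E
```

```text
(9.26, array([ 0.5272, -0.2847,  0.0871]), array([-0.5,  0.3, -0.8]), 0.0452)
(9.97, array([ 0.5568, -0.2869,  0.0538]), array([-0.4, -0.5, -0.4]), 0.0449)
False (11.45, array([ 0.6201, -0.2908,  0.0537]), array([-1.6,  0.9, -3.9]), 0.0446)
```

View pics/s2.png

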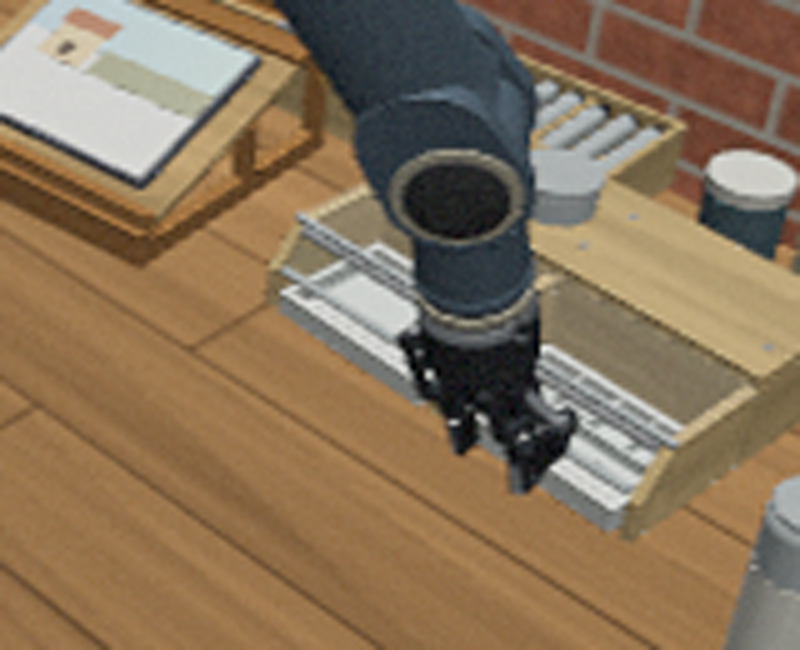

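View pics/s3.png

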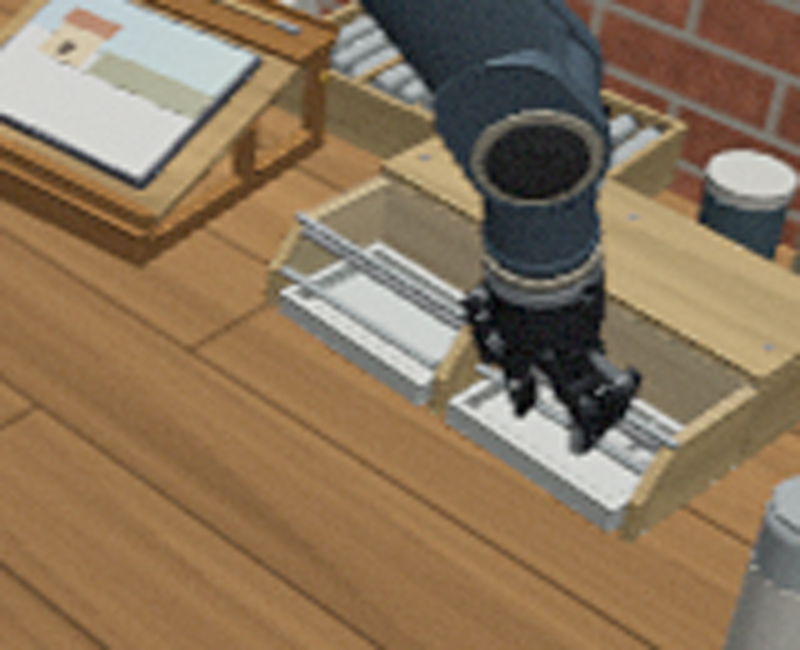

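The fingers (tips about (525,410) and (585,450)) are over the mixing area, behind the front rim, and the flap is pushed in. Next I lower and draw the palette out.

Run:
```python
from g import *
Rt=RT(P[2],Tl,-1)
h=move_l(hook(-.041,.009,0),Rt,feed=.05,until_force=6);print(h,st())
h2=move_l(hook(-.065,.009,0),Rt,feed=.05);print(h2,st())
snap("side","s4",(230,130,390,260),5)
```

```text
True (11.76, array([ 0.62  , -0.2914,  0.0471]), array([-2.6, -1.1,  2.3]), 0.0449)
False (12.4, array([ 0.6075, -0.291 ,  0.044 ]), array([ 9.8,  1.2, 16.2]), 0.0452)
```

View pics/s4.png

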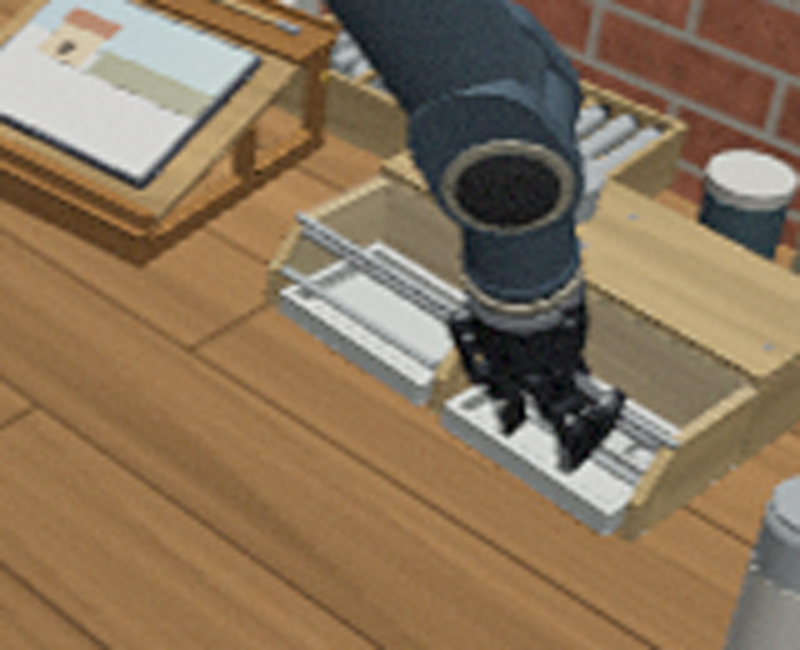

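Run:
```python
from g import *
print(hook(-.065,.009,0));s=sense();print(st(),np.round(s["ft_torque"],2));print(np.degrees(np.arcsin(s["tcp_rot"][0,0])), s["tcp_rot"].round(3), RT(P[2],Tl,-1).round(3),s["joint_pos"])
p,d=camera("side");draw("side",p,[(pal_lines(P),(0,255,0))],310,185,375,240,12,"pics/s5.png")
```

```text
[ 0.59684054 -0.28948648  0.03612371]
(12.45, array([ 0.6075, -0.291 ,  0.044 ]), array([11.3,  0.3, 15.7]), 0.0449) [ 0.35 -2.82  0.09]
18.22329872774621 [[ 0.313  0.948 -0.065]
 [-0.026 -0.06  -0.998]
 [-0.949  0.314  0.006]] [[ 0.292  0.954 -0.065]
 [-0.019 -0.062 -0.998]
 [-0.956  0.292 -0.   ]] [ 0.32361478  0.61728179  0.14062801  1.91387641 -0.55290625  0.3609924
 -0.71350622]
```

View pics/s5.png

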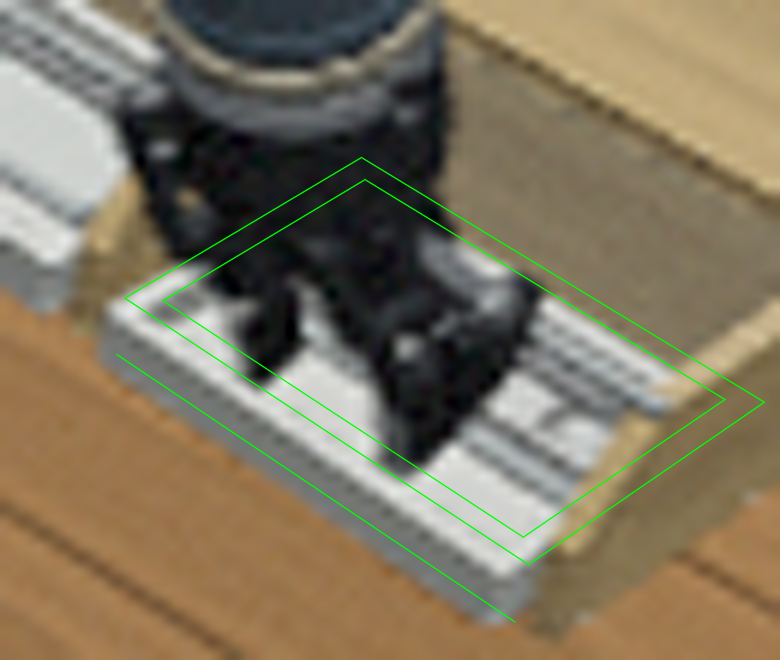

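Run:
```python
from g import *
Rt=RT(P[2],Tl,-1)
s=sense()
h=move_l(hook(-.043,.018,0),Rt,feed=.06);print(h,st())
h=move_l(hook(-.043,.010,0),Rt,feed=.04);print(h,st())
snap("side","s6",(310,185,375,240),12)
```

```text
False (13.05, array([ 0.6179, -0.2907,  0.0443]), array([-2.3, -0.8, -0. ]), 0.0449)
False (13.4, array([ 0.6177, -0.2903,  0.0358]), array([-2.2, -0.6, -2.4]), 0.0448)
```

View pics/s6.png

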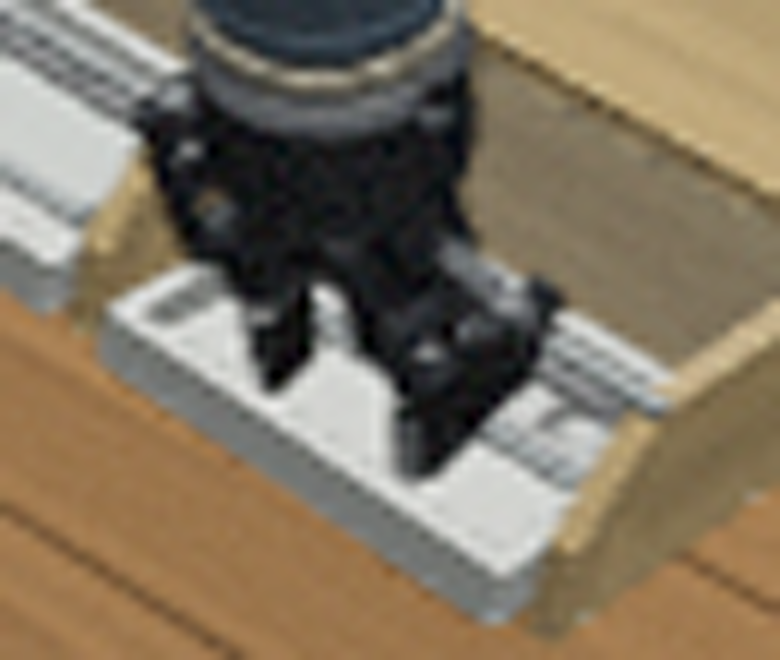

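Run:
```python
from g import *
Rt=RT(P[2],Tl,-1)
move_l(hook(-.06,.010,0),Rt,feed=.05);print(st())
move_l(hook(-.172,.010,0),Rt,feed=.07);print(st())
snap("side","s7",(210,130,370,260),5);snap("top","t7",(240,90,370,200),5)
```

```text
(13.94, array([ 0.6017, -0.2901,  0.0377]), array([-0.9,  0.8,  0.2]), 0.0451)
(15.69, array([ 0.4904, -0.2828,  0.0373]), array([ 3.3, -0.1,  4.8]), 0.0448)
```

View pics/s7.png

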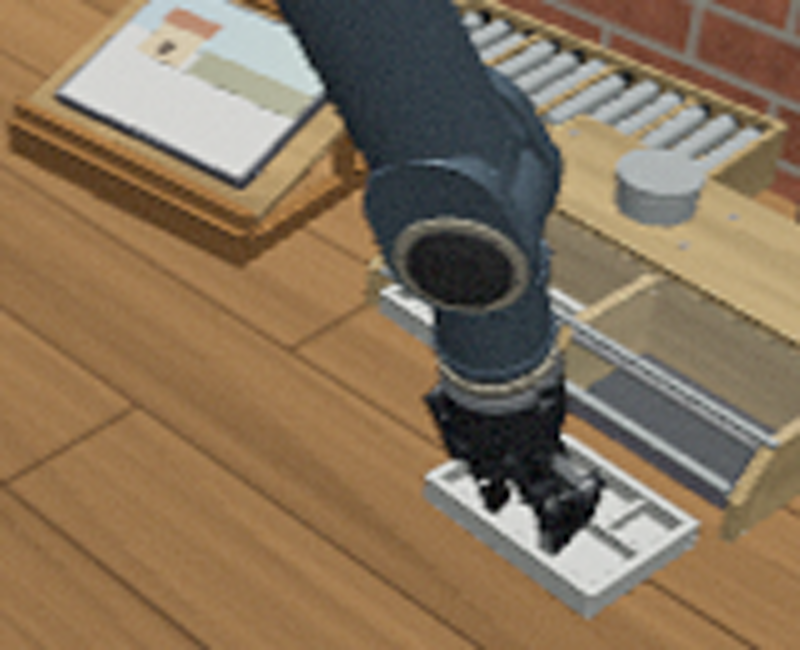

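View pics/t7.png

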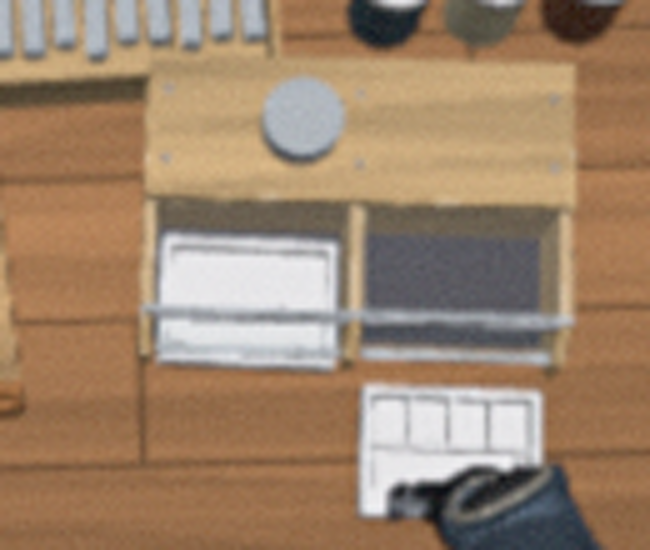

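Run:
```python
from g import *
Rt=RT(P[2],Tl,-1)
s=sense();move_l(s["position"]+[.006,0,0],Rt,feed=.05);s=sense();move_l(s["position"]+[0,0,.07],Rt,feed=.15)
command_gripper(.04)
q=np.array([.47,-.285,.11])
movep(q,R(-.06));print(st())
p,d=camera("top");np.savez("t8.npz",p=p);cv2.imwrite("pics/t8.png",cv2.resize(p[130:210,290:380,::-1],None,fx=8,fy=8,interpolation=cv2.INTER_CUBIC))
p,d=camera("side");np.savez("s8.npz",p=p);cv2.imwrite("pics/s8.png",cv2.resize(p[190:270,270:370,::-1],None,fx=8,fy=7.5,interpolation=cv2.INTER_CUBIC))
```

```text
(17.87, array([ 0.4697, -0.2849,  0.1096]), array([ 0.1,  0.6, -0.7]), 0.04)
```

View pics/t8.png

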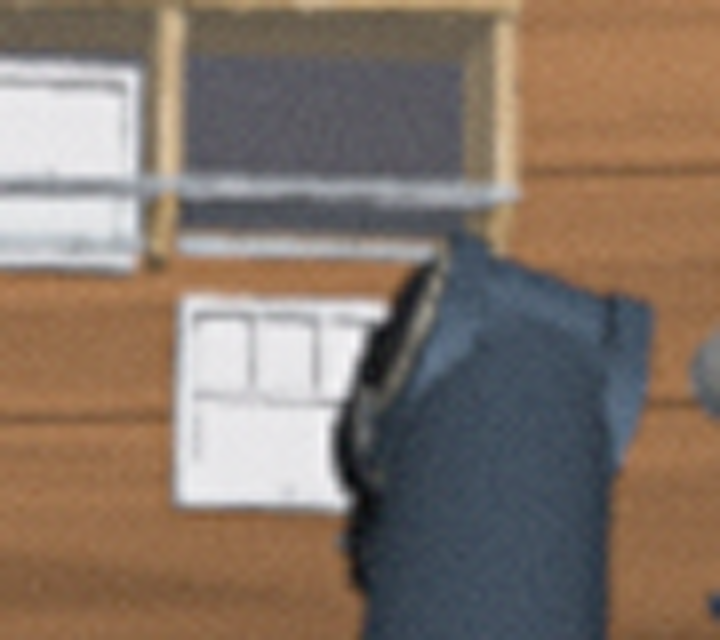

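View pics/s8.png

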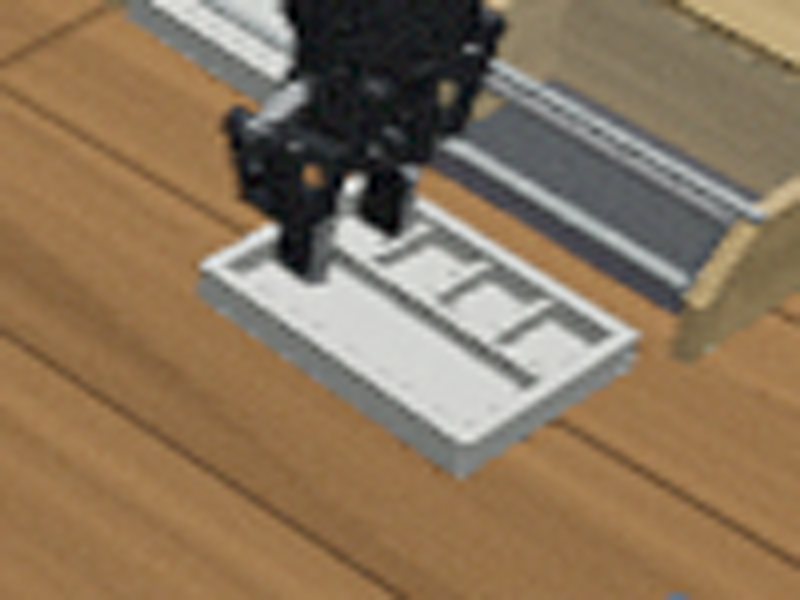

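Run:
```python
from g import *
from scipy.optimize import least_squares
top=[((183,297),(.055,.075)),((177,503),(-.055,.075))]
side=[((203,268),(-.055,.075)),((462,442),(-.055,-.075)),((637,338),(.055,-.075))]
def f(p):
    r=[]
    for (u,v),(x,y) in top: r.append(proj("top",T(p,[(x,y,.022)]))[0]-[(u+.5)/8+290-.5,(v+.5)/8+130-.5])
    for (u,v),(x,y) in side: r.append(proj("side",T(p,[(x,y,.022)]))[0]-[(u+.5)/8+270-.5,(v+.5)/7.5+190-.5])
    return np.ravel(r)
o=least_squares(f,[.53,-.285,-.06]);print(o.x,o.fun.round(2))
p=o.x
draw("side",np.load("s8.npz")["p"],[(pal_lines(p),(0,0,255))],270,190,370,265,8,"pics/s9.png")
draw("top",np.load("t8.npz")["p"],[(pal_lines(p),(0,0,255))],290,130,380,205,8,"pics/t9.png")
```

```text
[ 0.52830921 -0.28556775 -0.07701828] [-0.23  0.08 -0.25  0.08 -0.54 -0.81  0.23  0.91  0.62 -0.12]
```

View pics/s9.png

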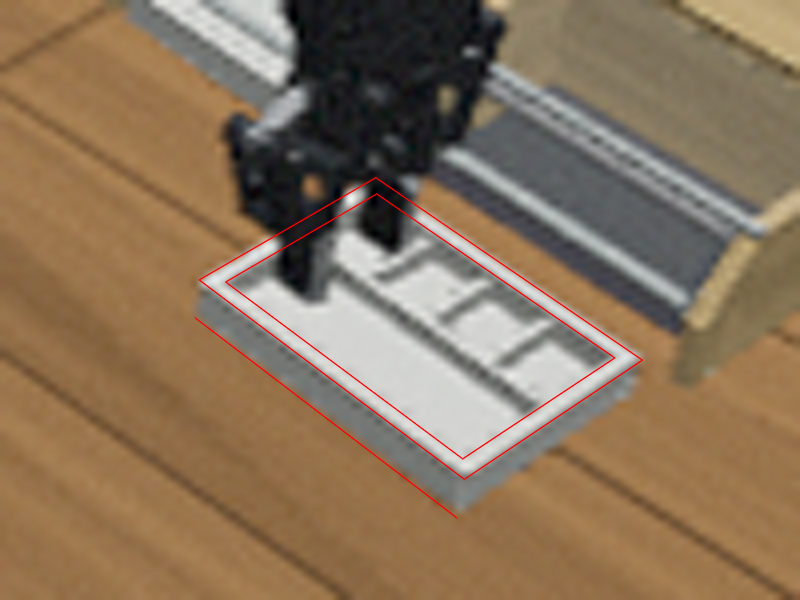

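View pics/t9.png

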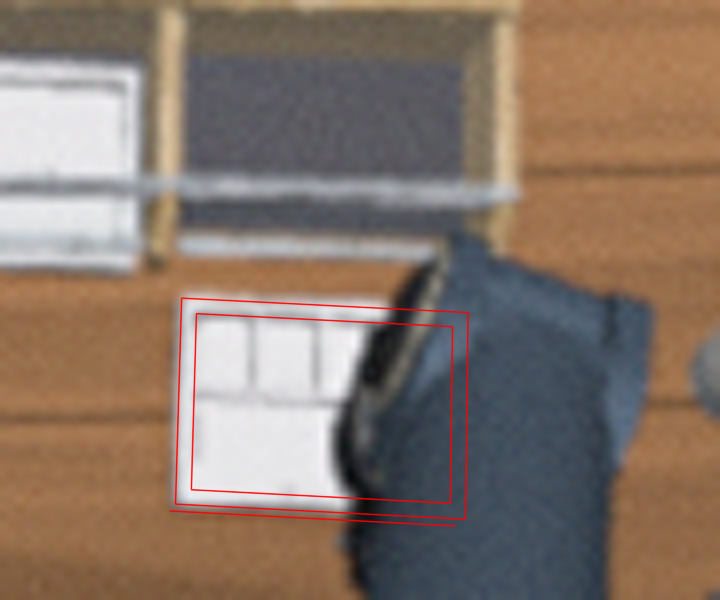

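Run:
```python
from g import *
Q=(.530,-.285,-.062)
g=lambda z:pt(Q,-.051,0,z)
movep(g(.065),R(Q[2]));
h=move_l(g(.035),R(Q[2]),feed=.06,until_force=8);print(h,st())
snap("side","s10",(270,190,370,265),8)
if not h: command_gripper(0.0,30)
print(st());snap("side","s11",(270,190,370,265),8)
```

```text
False (18.92, array([ 0.4791, -0.2818,  0.0349]), array([0.4, 0.3, 0.1]), 0.0397)
(19.35, array([ 0.4795, -0.282 ,  0.0354]), array([-0.6,  0.1,  2.3]), 0.0069)
```

View pics/s10.png

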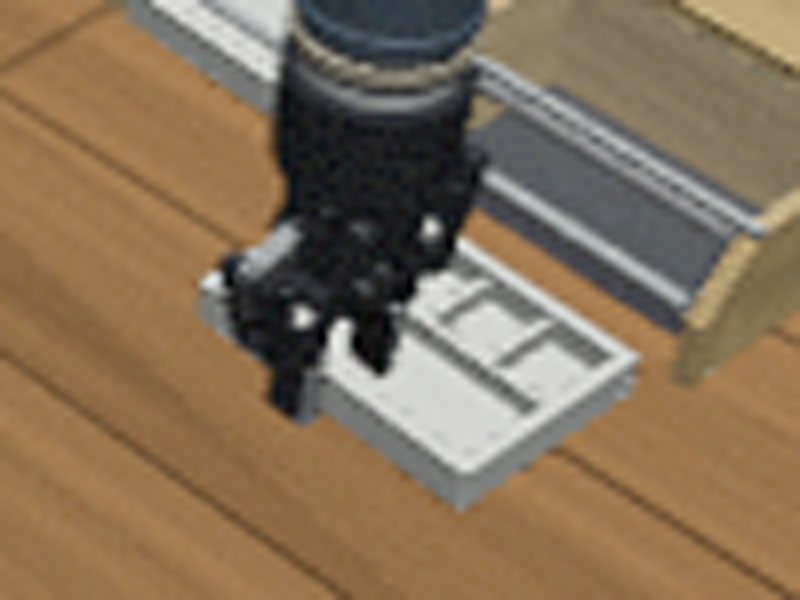

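View pics/s11.png

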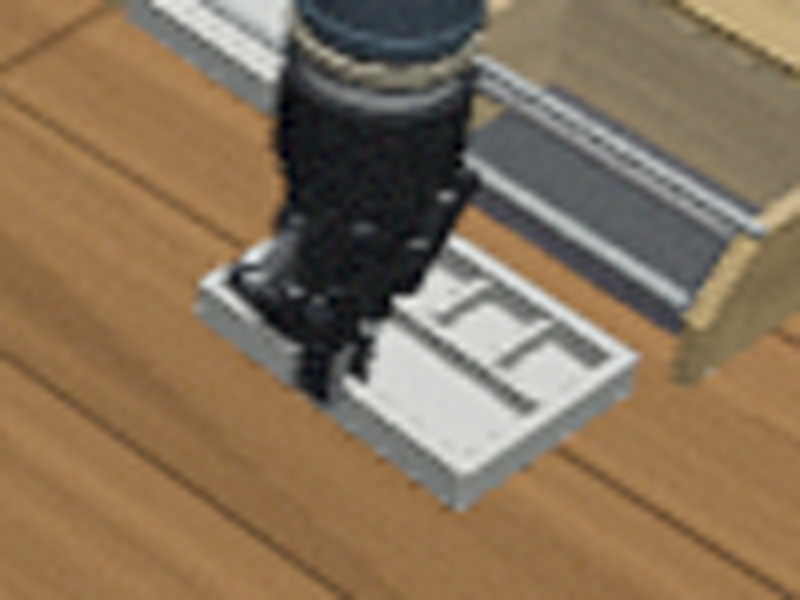

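```bash
cat > o3.py <<'E'
from ov import *
import sys
E=eval(sys.argv[1]);t=sys.argv[2]
it=[(easel_lines(E),(255,0,255))]
p=np.load("top0.npz")["p"];draw("top",p,it,172,155,252,185,10,f"pics/f{t}.png")
p=np.load("side0.npz")["p"];draw("side",p,it,205,140,285,185,10,f"pics/g{t}.png")
E
python3 o3.py "(.563,.203,.078)" 1
```

```text
(no output)
```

View pics/f1.png

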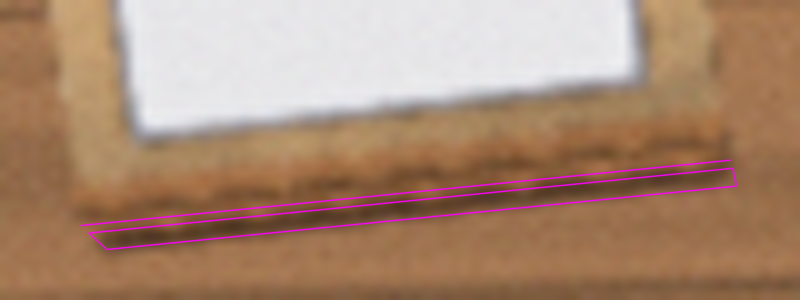

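View pics/g1.png

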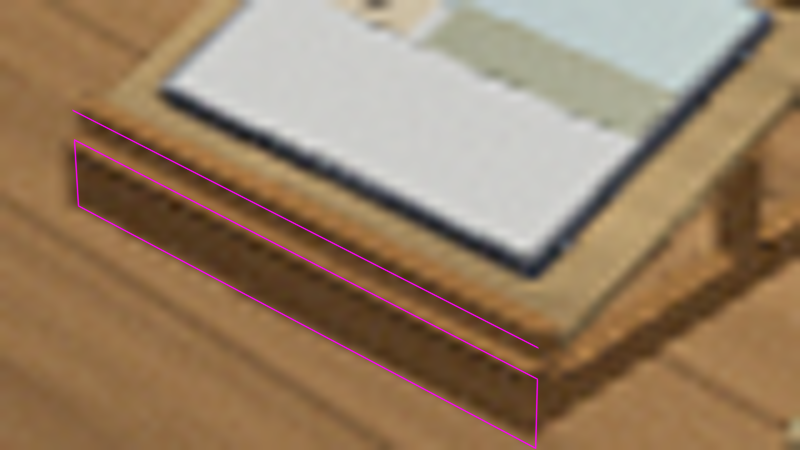

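```bash
python3 o3.py "(.5665,.2035,.083)" 2
```

```text
(no output)
```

View pics/f2.png

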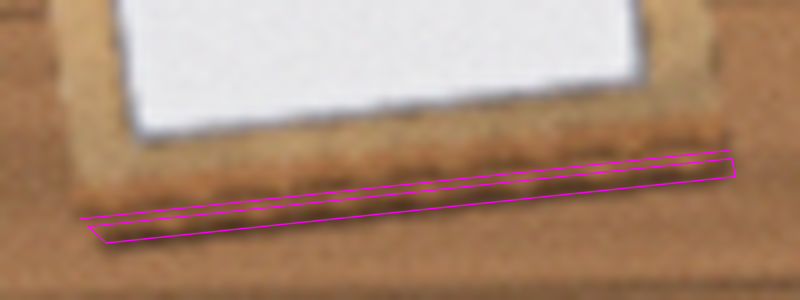

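View pics/g2.png

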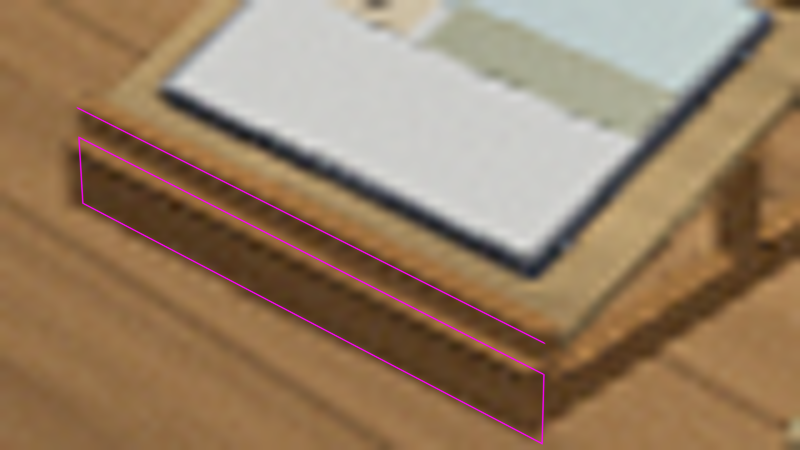

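```bash
cat >> g.py <<'E'
E=(.5655,.205,.082)
E
python3 - <<'E'
from g import *
z=.035
move_l(np.array([.453,-.20,z]),R(-.03),feed=.09);print(st())
move_l(np.array([.450,0,z]),R(.02),feed=.1);print(st())
snap("side","s12",(170,130,330,260),5)
E
```

```text
(20.51, array([ 0.4532, -0.1991,  0.0354]), array([ 1. , -1.6,  6.9]), 0.0072)
(22.66, array([ 0.449 , -0.0018,  0.0354]), array([ 0.5, -9.3, 12.1]), 0.0068)
```

View pics/s12.png

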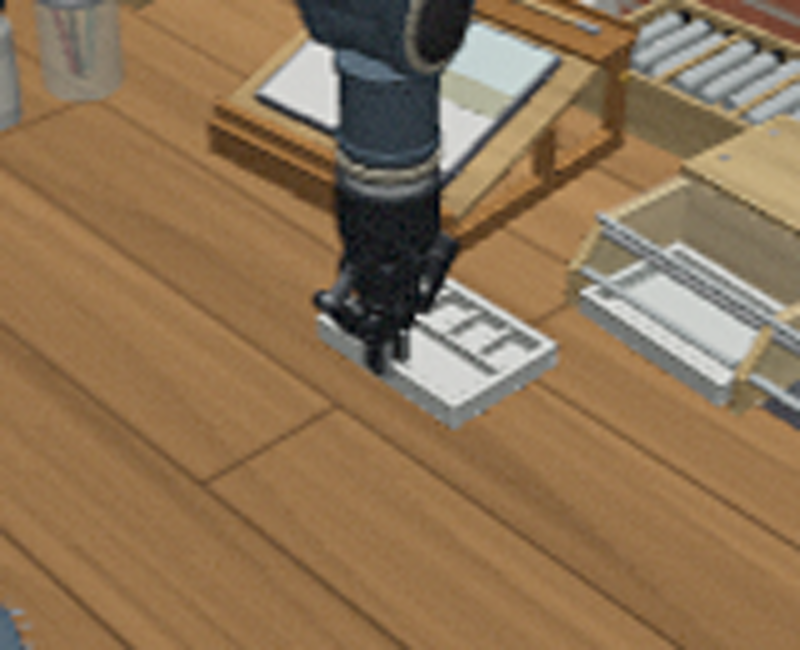

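Run:
```python
from g import *
z=.0353
move_l(pt(E,-.120,0,z),R(E[2]),feed=.1);print(st())
p,d=camera("top");np.savez("t13.npz",p=p);draw("top",p,[(easel_lines(E),(255,0,255)),(pal_lines(tuple(pt(E,-.069,0,0)[:2])+(E[2],)),(0,0,255))],165,130,255,210,8,"pics/t13.png")
p,d=camera("side");np.savez("s13.npz",p=p);draw("side",p,[(pal_lines(tuple(pt(E,-.069,0,0)[:2])+(E[2],)),(0,0,255))],195,130,295,205,8,"pics/s13.png")
```

```text
(24.81, array([0.444 , 0.1911, 0.0353]), array([ -0.3, -10.2,  14.6]), 0.0068)
```

View pics/t13.png

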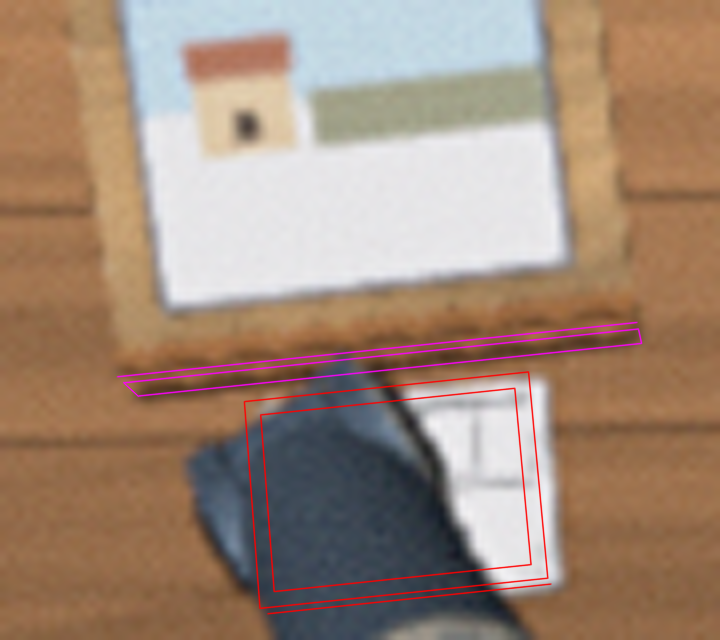

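View pics/s13.png

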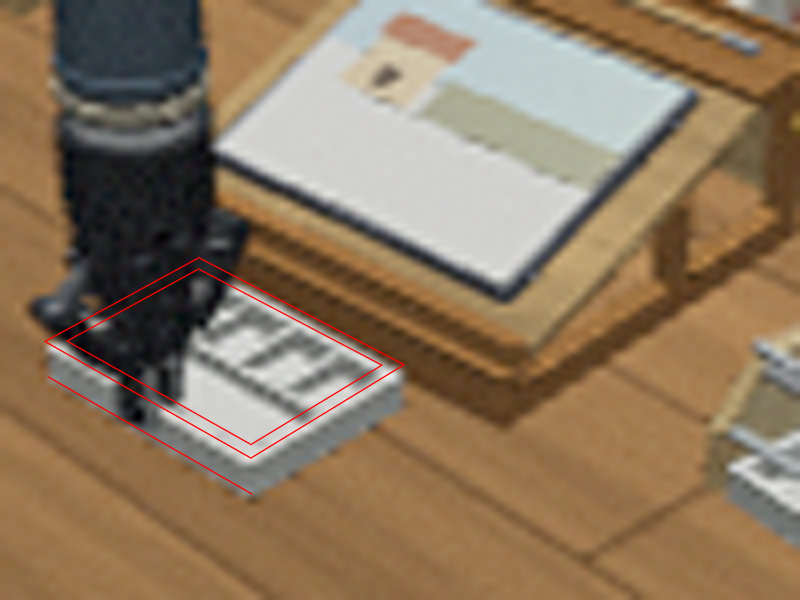

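Run:
```python
from g import *
z=.0365
move_l(pt(E,-.120,.011,z),R(E[2]),feed=.05);print(st())
h=move_l(pt(E,-.094,.011,z),R(E[2]),feed=.03,until_force=14);print(h,st())
po=tuple(pt(E,-.055,0,0)[:2])+(E[2],)
p,d=camera("top");np.savez("t14.npz",p=p);draw("top",p,[(easel_lines(E),(255,0,255)),(pal_lines(po),(0,0,255))],165,130,255,205,8,"pics/t14.png")
p,d=camera("side");np.savez("s14.npz",p=p);draw("side",p,[(pal_lines(po),(0,0,255))],195,130,295,205,8,"pics/s14.png")
```

```text
(25.28, array([0.4425, 0.2064, 0.0355]), array([-1.5, -0.4, -2.3]), 0.0069)
True (25.89, array([0.4577, 0.2061, 0.0354]), array([-0.9,  0.1,  4.9]), 0.0073)
```

View pics/t14.png

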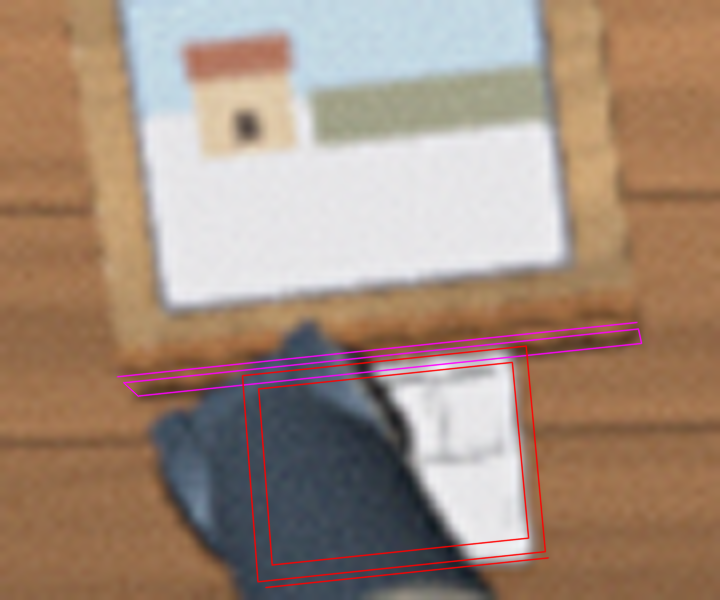

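View pics/s14.png

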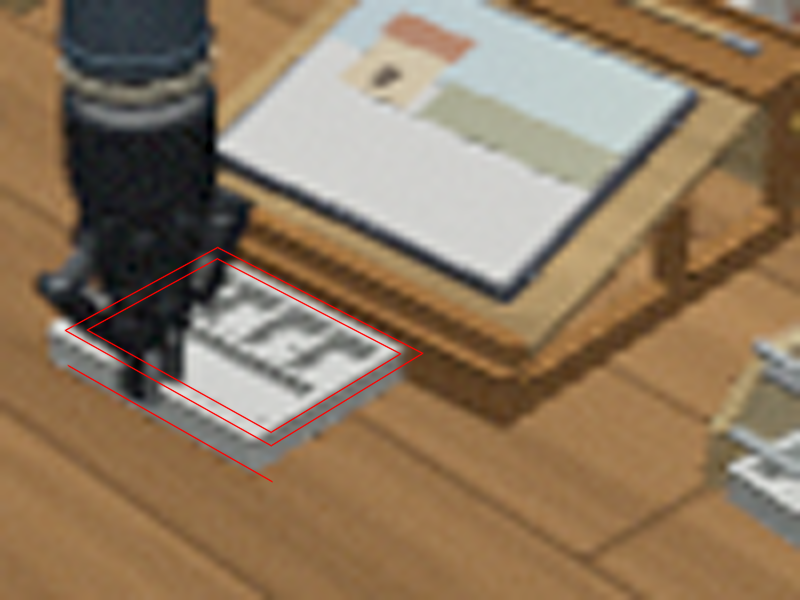

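Run:
```python
from g import *
z=.0365
move_l(pt(E,-.112,.002,z),R(E[2]),feed=.04);sleep(.2);print(st())
def yE():
    p=sense()["position"];c,s=np.cos(E[2]),np.sin(E[2]);d=p[:2]-np.array(E[:2]);return c*d[0]+s*d[1],-s*d[0]+c*d[1]
print(yE())
h=move_l(pt(E,-.099,.003,z),R(E[2]),feed=.02);sleep(.2);print(h,st(),yE())
po=tuple(pt(E,-.055,0,0)[:2])+(E[2],)
p,d=camera("top");np.savez("t15.npz",p=p);draw("top",p,[(easel_lines(E),(255,0,255)),(pal_lines(po),(0,0,255))],165,130,255,205,8,"pics/t15.png")
p,d=camera("side");np.savez("s15.npz",p=p);draw("side",p,[(pal_lines(po),(0,0,255))],195,130,295,205,8,"pics/s15.png")
```

```text
(26.54, array([0.4534, 0.1973, 0.0362]), array([-0.2, -0.4, -3.4]), 0.0071)
(np.float64(-0.11234671419160257), np.float64(0.0014951247171414916))
False (27.54, array([0.4587, 0.1976, 0.0354]), array([-16.3,  -4.3,  10.4]), 0.0068) (np.float64(-0.10700983928436801), np.float64(0.001414086519604201))
```

View pics/t15.png

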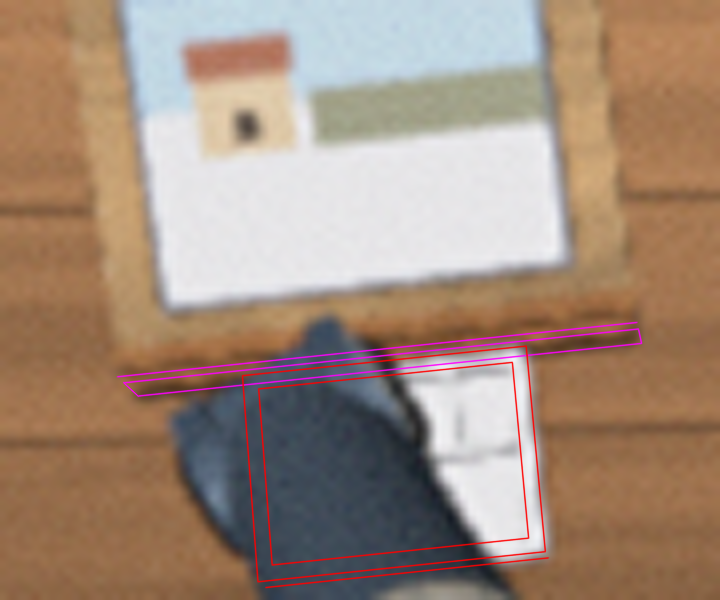

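View pics/s15.png

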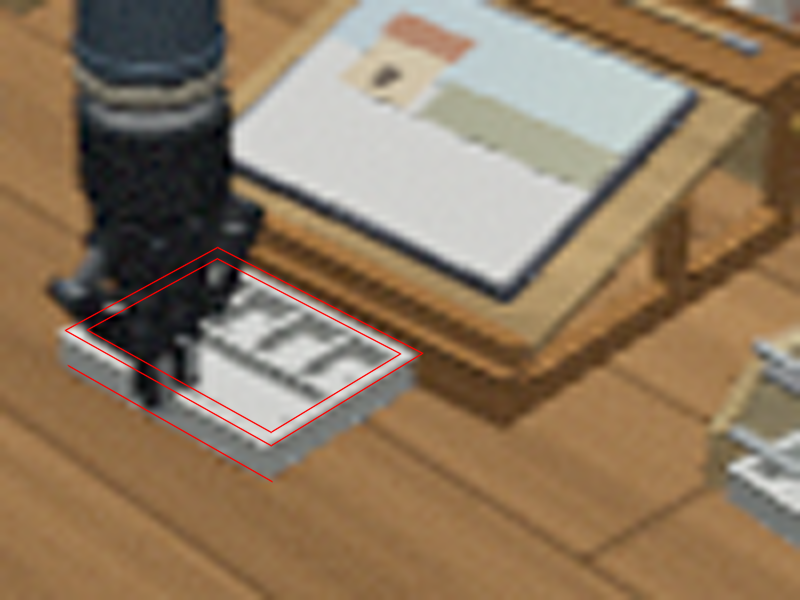

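Run:
```python
from g import *
s=sense();print(np.round(s["ft_torque"],2))
move_l(pt(E,-.105,.0015,.036),R(E[2]),feed=.03)
command_gripper(.030)
s=sense();print(st());move_l(np.r_[s["position"][:2],.12],R(E[2]),feed=.12)
command_gripper(0)
s=sense();move_l(np.r_[pt(E,-.165,0,0)[:2],.12],R(E[2]),feed=.12) if inverse_kinematics(np.r_[pt(E,-.165,0,0)[:2],.12],R(E[2])) is not None else print("no ik")
print(st())
q=np.array(sense()["joint_pos"])
po=tuple(pt(E,-.055,0,0)[:2])+(E[2],)
p,d=camera("top");np.savez("t16.npz",p=p);draw("top",p,[(easel_lines(E),(255,0,255)),(pal_lines(po),(0,0,255))],165,130,255,205,8,"pics/t16.png")
p,d=camera("side");np.savez("s16.npz",p=p);draw("side",p,[(pal_lines(po),(0,0,255))],195,130,295,205,8,"pics/s16.png")
```

```text
[-0.72  3.54  0.22]
(28.35, array([0.4622, 0.1984, 0.0366]), array([-0.5, -0.1,  0.1]), 0.03)
(30.27, array([0.4019, 0.1918, 0.1203]), array([0.5, 0. , 0.6]), 0.0001)
```

View pics/t16.png

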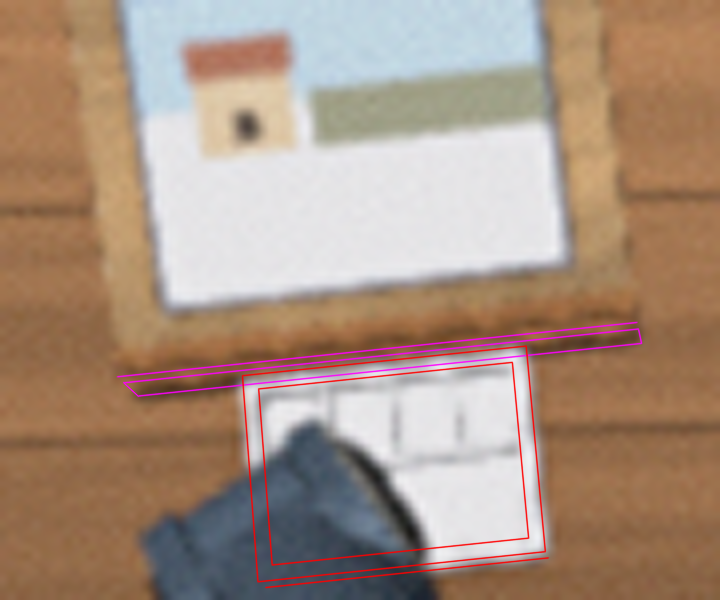

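View pics/s16.png

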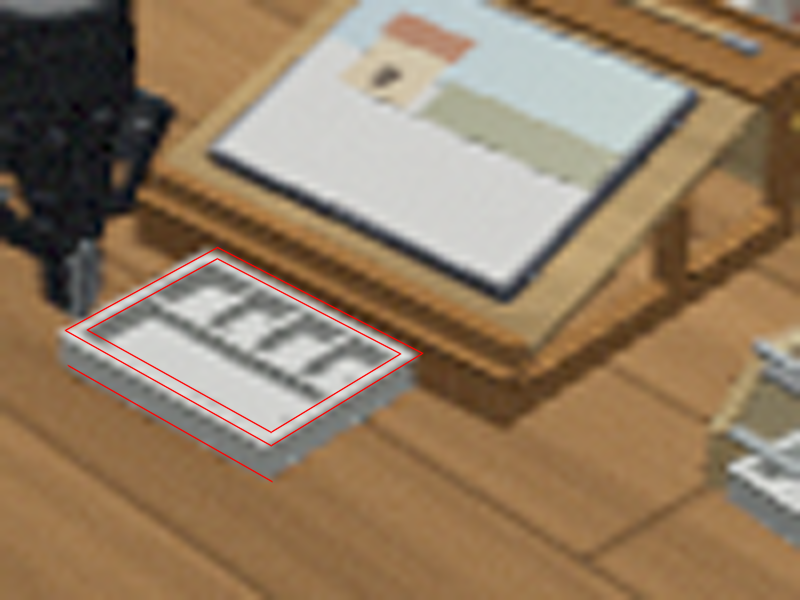

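Run:
```python
from g import *
c=lambda x,y,z:pt(E,x,y,z)
move_l(c(-.148,-.012,.05),R(E[2]),feed=.12)
move_l(c(-.148,-.012,.034),R(E[2]),feed=.06);print(st())
h=move_l(c(-.110,-.012,.034),R(E[2]),feed=.04,until_force=14);print(h,st())
sleep(.3);print(st(),np.round(sense()["ft_torque"],2))
po=tuple(pt(E,-.055,0,0)[:2])+(E[2],)
p,d=camera("side");np.savez("s17.npz",p=p);draw("side",p,[(pal_lines(po),(0,0,255))],195,130,295,205,8,"pics/s17.png")
s=sense();move_l(c(-.148,-.012,.034),R(E[2]),feed=.08);move_l(c(-.148,-.012,.14),R(E[2]),feed=.2)
q=np.array(sense()["joint_pos"]);print(st(),q.round(2))
```

```text
(31.54, array([0.4187, 0.1809, 0.0337]), array([0.5, 0.9, 0.1]), -0.0002)
True (32.21, array([0.4421, 0.1826, 0.0333]), array([-0.5,  0.5,  0.9]), -0.0002)
(32.51, array([0.4415, 0.1824, 0.0332]), array([ 0.4,  0.1, -0.3]), 0.0003) [ 0.   -0.03  0.03]
(33.67, array([0.4187, 0.1806, 0.1395]), array([-0.5, -0.5, -0.6]), -0.0001) [-0.4   0.27 -0.12  2.15  0.05  0.72 -0.47]
```

View pics/s17.png

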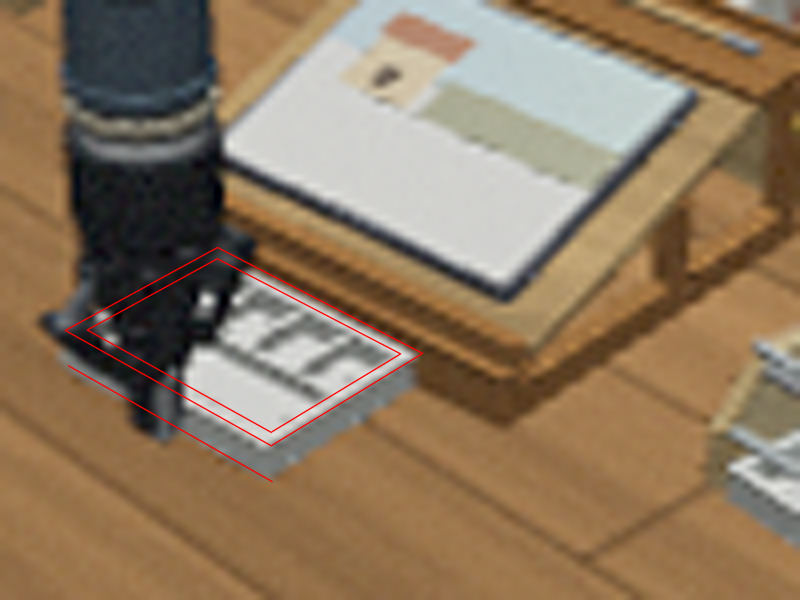

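Run:
```python
from g import *
q=np.array(sense()["joint_pos"]);q[0]+=.55;q[1]-=.25;move_joints(q);print(st())
po=tuple(pt(E,-.055,0,0)[:2])+(E[2],)
p,d=camera("top");np.savez("t18.npz",p=p);draw("top",p,[],165,130,255,205,8,"pics/t18.png")
p,d=camera("side");np.savez("s18.npz",p=p);draw("side",p,[],195,130,295,205,8,"pics/s18.png")
```

```text
(34.75, array([ 0.4612, -0.0653,  0.2544]), array([ 0.5,  0.4, -0.2]), -0.0004)
```

View pics/t18.png

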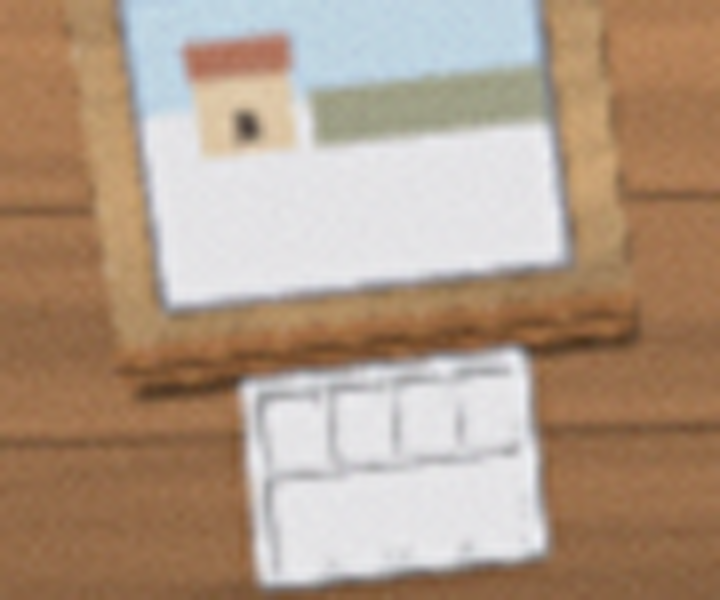

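View pics/s18.png

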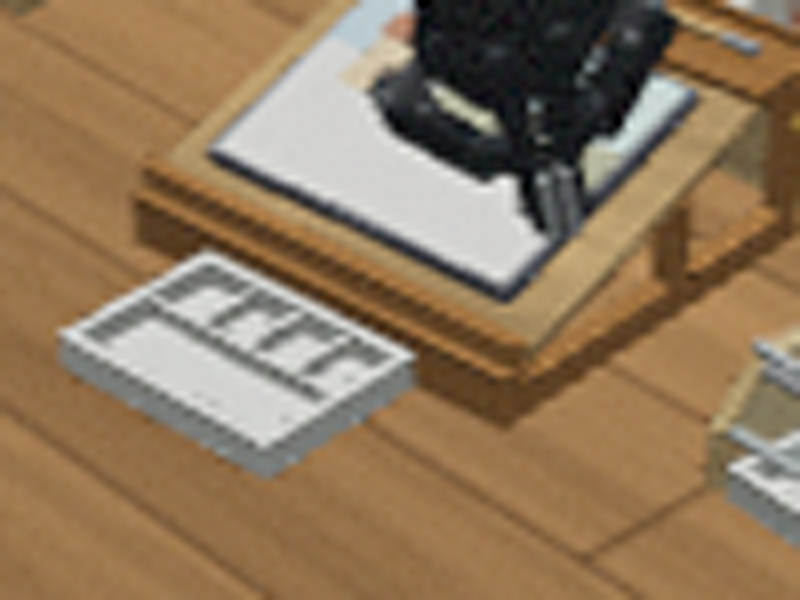

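Run:
```python
from g import *
c=lambda x,y,z:pt(E,x,y,z)
movep(c(-.148,-.004,.10),R(E[2]))
move_l(c(-.145,-.004,.034),R(E[2]),feed=.12)
move_l(c(-.128,-.004,.034),R(E[2]),feed=.05)
move_l(c(-.115,-.004,.034),R(E[2]),feed=.015);sleep(.2);print(st(),np.round(sense()["ft_torque"],2))
move_l(c(-.145,-.004,.034),R(E[2]),feed=.08);move_l(c(-.145,-.004,.14),R(E[2]),feed=.2)
q=np.array(sense()["joint_pos"]);q[0]+=.45;q[1]-=.35;move_joints(q);print(st())
po=tuple(pt(E,-.055,0,0)[:2])+(E[2],)
p,d=camera("top");cv2.imwrite("pics/tf.png",p[:,:,::-1]);draw("top",p,[],165,130,255,205,8,"pics/t19.png")
p,d=camera("side");cv2.imwrite("pics/sf.png",p[:,:,::-1]);draw("side",p,[],195,130,295,205,8,"pics/s19.png")
```

```text
(38.42, array([0.4421, 0.1907, 0.0333]), array([-21.1,  -0.9,  19.5]), -0.0005) [-0.08  4.23 -0.07]
(40.65, array([ 0.4674, -0.0143,  0.2969]), array([-0.5,  0.4, -0.5]), 0.0001)
```

View pics/t19.png

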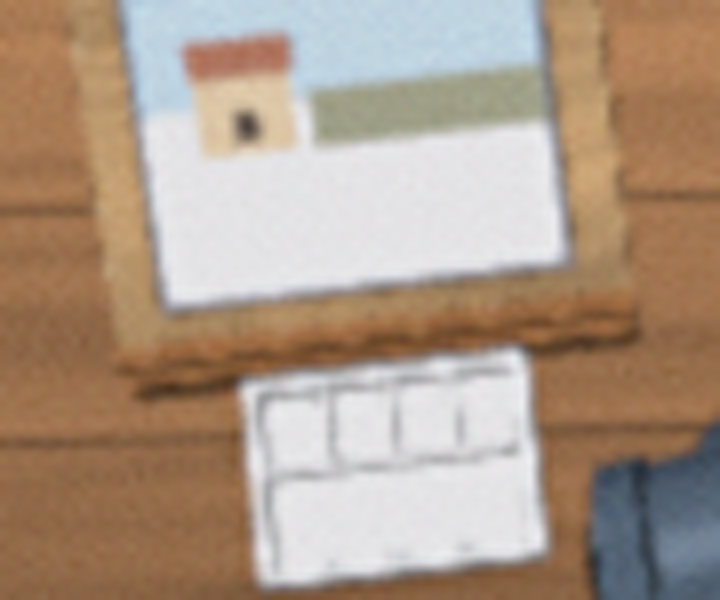

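View pics/s19.png

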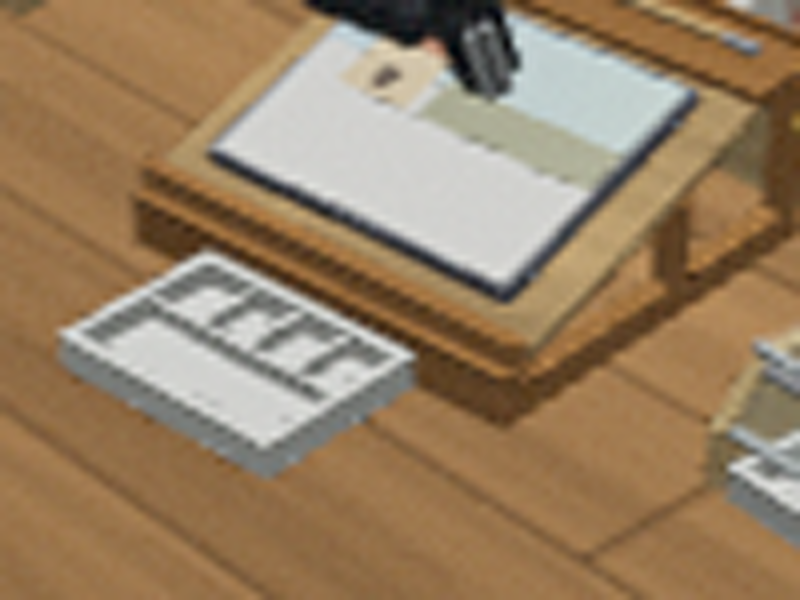

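View pics/tf.png

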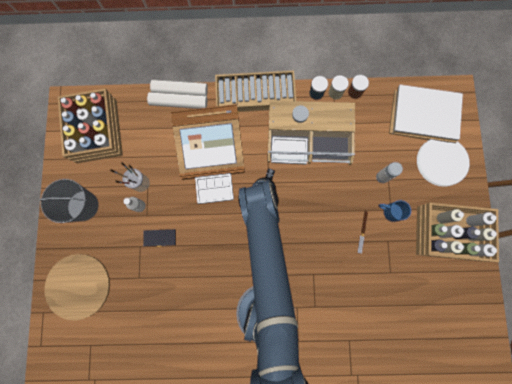

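The palette lies flat against the bar with equal margins: its back edge runs from x≈243 to 528, and the bar from about 135 to 637. It did not move under a 21 N push. The plain palette and the bystanders are where they were, and nothing touches the robot.

Run:
```python
from g import *
print(st());print(finish_job())
```

```text
(40.75, array([ 0.4675, -0.014 ,  0.2968]), array([-0.3,  0.5, -0.4]), -0.0002)
the job is handed in; nothing more can be done
None
```

I handed the job in at 40.75 s of the 64 s allowed. The palette with wells lies flat against the middle of the easel's front edge.

**Drawing it out:** I pushed bay a's flap in with the tilted fingers. With the flap resting on them, I hooked the front rim from inside and drew the palette out. The pictures showed the flap sprung shut afterwards.

**Sliding it:** I took hold of the front rim from above and slid the palette along the table to the easel. I let go, then pressed its front twice with closed fingers to seat it. The tool height stayed steady at about 35 mm and no picture showed it lifted or tipped.

**Last checks:**
- **Contact:** the second seating push, at 21 N, moved nothing, so the long side is against the bar. The pictures alone cannot rule out a gap of 1–2 mm.
- **Squareness:** the palette's edge and the bar are parallel within about 0.01 rad.
- **Centring:** the margins at the two ends agree within about a pixel, roughly 4 mm.
- **Everything else:** in the last top picture the plain palette and the bystanders look unmoved. The arm was clear of everything at hand-in.

**What went wrong on the way:**
- **Hooking:** the first hook caught near the top of the rim, because the descent stopped early. It dragged the palette about 7 mm with roughly 20 N on the tool. I backed off, lowered fully and pulled again.
- **Sliding to the easel:** the slide first came in about 7 mm off to one side, then overshot to the other. I corrected it before the final push.
- **False triggers:** the force stop tripped early on the first approach to the easel and, on impact, on the first seating push. I repeated both without it.

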